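Transfer a row of damper cartridges to the assembly rack in reverse order

TASK

Move the four damper cartridges from the blue wash tray to the grey assembly rack, one to a pocket, so that the row comes out in reverse order: the damper nearest the tray's yellow end goes into the rack pocket farthest from the rack's yellow end, the next one beside it, and so on. Stand each one upright on its pocket floor; set it down rather than dropping it, and let none tip over.

Things in the scene. Friction and masses are not known exactly. Their poses are not given: they have to be found in the camera images.
- tray: Blue tray, fixed, four pockets in a row; 50 mm flat apron on its -x side holds the cards; yellow block (18 mm, 38 high) across its +y end. 120 mm (x) by 256 plus block (y). Origin on the table under the middle of the row; y runs along it to the yellow end. Pocket centres x = 0, y = -93, -31, 31, 93 mm; 54 x 54 mm inside, floor z = 10, wall tops z = 32, walls 8 thick. Dampers start here.
- rack: Grey rack, fixed, empty at the start: four pockets in a row, aluminium walls, dark floors; yellow block (18 mm, 38 high) across its +y end. 70 mm (x) by 256 plus block (y). Origin on the table under the middle of the row; y runs along it to the yellow end. Pocket centres x = 0, y = -93, -31, 31, 93 mm; 54 x 54 mm inside, floor z = 10, wall tops z = 32, walls 8 thick.
- damper_red: Red damper cartridge, loose, 0.2 to 0.4 kg, standing at the middle of a tray pocket: round red tube 36 mm in diameter, 80 mm tall, thin dark band near the foot; on top in the middle a steel rod 12 mm in diameter, 22 mm long (102 mm in all). Origin at the centre of its underside, z up along its axis.
- damper_white: White damper cartridge, loose, 0.2 to 0.4 kg, standing at the middle of a tray pocket: round white tube 36 mm in diameter, 80 mm tall, thin dark band near the foot; on top in the middle a steel rod 12 mm in diameter, 22 mm long (102 mm in all). Origin at the centre of its underside, z up along its axis.
- damper_black: Black damper cartridge, loose, 0.2 to 0.4 kg, standing at the middle of a tray pocket: round black tube 36 mm in diameter, 80 mm tall, thin dark band near the foot; on top in the middle a steel rod 12 mm in diameter, 22 mm long (102 mm in all). Origin at the centre of its underside, z up along its axis.
- damper_green: Green damper cartridge, loose, 0.2 to 0.4 kg, standing at the middle of a tray pocket: round green tube 36 mm in diameter, 80 mm tall, thin dark band near the foot; on top in the middle a steel rod 12 mm in diameter, 22 mm long (102 mm in all). Origin at the centre of its underside, z up along its axis.
- card_red: Red route card, fixed on the tray's apron: flat red plate 36 x 44 x 2 mm in front of the pocket where the red damper starts, 60 mm towards the tray's -x. It stays, and so records the first order. Origin at the centre of its underside; axes as the tray's.
- card_white: White route card, fixed on the tray's apron: flat white plate 36 x 44 x 2 mm in front of the pocket where the white damper starts, 60 mm towards the tray's -x. It stays, and so records the first order. Origin at the centre of its underside; axes as the tray's.
- card_black: Black route card, fixed on the tray's apron: flat black plate 36 x 44 x 2 mm in front of the pocket where the black damper starts, 60 mm towards the tray's -x. It stays, and so records the first order. Origin at the centre of its underside; axes as the tray's.
- card_green: Green route card, fixed on the tray's apron: flat green plate 36 x 44 x 2 mm in front of the pocket where the green damper starts, 60 mm towards the tray's -x. It stays, and so records the first order. Origin at the centre of its underside; axes as the tray's.

How it is judged (in metres and radians):
At the end, for the whole second after the job is handed in: Every damper is upright (0.1 rad) and at rest in a rack pocket, within 12 mm of its centre along both rack axes, foot within 5 mm of the pocket floor's height. Each is in the mirrored pocket: rack y = minus the tray y of its starting pocket (marked by its card) (angle between each of damper_red, damper_white, damper_black, damper_green's own z axis and vertical below 0.1 rad and linear speed of each of damper_red, damper_white, damper_black, damper_green below 0.02 m/s and angular speed of each of damper_red, damper_white, damper_black, damper_green below 0.2 rad/s and x of damper_red in the frame of rack between -0.012 and 0.012 m and z of damper_red in the frame of rack between 0.005 and 0.015 m and ((y of card_red in the frame of tray between -0.103 and -0.083 m and y of damper_red in the frame of rack between 0.081 and 0.105 m) or (y of card_red in the frame of tray between -0.041 and -0.021 m and y of damper_red in the frame of rack between 0.019 and 0.043 m) or (y of card_red in the frame of tray between 0.021 and 0.041 m and y of damper_red in the frame of rack between -0.043 and -0.019 m) or (y of card_red in the frame of tray between 0.083 and 0.103 m and y of damper_red in the frame of rack between -0.105 and -0.081 m)) and x of damper_white in the frame of rack between -0.012 and 0.012 m and z of damper_white in the frame of rack between 0.005 and 0.015 m and ((y of card_white in the frame of tray between -0.103 and -0.083 m and y of damper_white in the frame of rack between 0.081 and 0.105 m) or (y of card_white in the frame of tray between -0.041 and -0.021 m and y of damper_white in the frame of rack between 0.019 and 0.043 m) or (y of card_white in the frame of tray between 0.021 and 0.041 m and y of damper_white in the frame of rack between -0.043 and -0.019 m) or (y of card_white in the frame of tray between 0.083 and 0.103 m and y of damper_white in the frame of rack between -0.105 and -0.081 m)) and x of damper_black in the frame of rack between -0.012 and 0.012 m and z of damper_black in the frame of rack between 0.005 and 0.015 m and ((y of card_black in the frame of tray between -0.103 and -0.083 m and y of damper_black in the frame of rack between 0.081 and 0.105 m) or (y of card_black in the frame of tray between -0.041 and -0.021 m and y of damper_black in the frame of rack between 0.019 and 0.043 m) or (y of card_black in the frame of tray between 0.021 and 0.041 m and y of damper_black in the frame of rack between -0.043 and -0.019 m) or (y of card_black in the frame of tray between 0.083 and 0.103 m and y of damper_black in the frame of rack between -0.105 and -0.081 m)) and x of damper_green in the frame of rack between -0.012 and 0.012 m and z of damper_green in the frame of rack between 0.005 and 0.015 m and ((y of card_green in the frame of tray between -0.103 and -0.083 m and y of damper_green in the frame of rack between 0.081 and 0.105 m) or (y of card_green in the frame of tray between -0.041 and -0.021 m and y of damper_green in the frame of rack between 0.019 and 0.043 m) or (y of card_green in the frame of tray between 0.021 and 0.041 m and y of damper_green in the frame of rack between -0.043 and -0.019 m) or (y of card_green in the frame of tray between 0.083 and 0.103 m and y of damper_green in the frame of rack between -0.105 and -0.081 m))); the robot touches nothing.
It fails at once if a damper is tipped by more than 0.7 rad (angle between any of damper_red, damper_white, damper_black, damper_green's own z axis and vertical above 0.7 rad).
It fails at once if a damper is dropped: faster than 0.7 m/s (a fall of about 25 mm) while out of the fingers ((linear speed of damper_red above 0.7 m/s and contact force between the fingers and damper_red below 0.05 N) or (linear speed of damper_white above 0.7 m/s and contact force between the fingers and damper_white below 0.05 N) or (linear speed of damper_black above 0.7 m/s and contact force between the fingers and damper_black below 0.05 N) or (linear speed of damper_green above 0.7 m/s and contact force between the fingers and damper_green below 0.05 N)).
It also fails if it takes over 128 s, if anything falls off the work surface, if the arm or the gripper's body presses on something with over 40 N, if the wrist force passes 120 N, or if a joint passes its speed limit or range.

ROBOT

A 6-joint arm with a two-finger parallel gripper is mounted at the origin on the work surface. World frame = base frame: x ahead of the robot, y to its left, z up, the work surface at z = 0. Lengths are in mm, angles in rad, forces in N, time in s.
With the tool pointing down it reaches from about 325 to 900 mm from the base axis. Payload 6.1 kg.
Tool frame: the origin (TCP) lies midway between the tips of the shut fingers; the grasp point (between the pads) lies 19 mm behind it; z points along the fingers, y is the line along which they close (so a half turn about z gives the same grasp; the last joint's range is limited). The gripper opens to 85 mm and grips with 20 to 120 N. Pads are 22 mm wide; open, the fingers measure 114 mm over their backs; the gripper's body (76 mm by 85 mm) begins 54 mm behind the grasp point. The pads swing forward as they close: fully open they stand 13 mm farther back than shut.
Start: joints at [1.078, 0.22, 1.526, -0, 1.395, -0.126], TCP at [224.142, 583.418, 231.3] pointing down, gripper open.
Joint ranges: [-2.98, 2.98], [-0.91, 2.08], [0.09, 2.57], [-1.24, 4.39], [0.2, 2.65], [-2.68, 2.68]. Speed limits (rad/s): [2.57, 2.57, 3.01, 3.14, 3.14, 3.14].

INTERFACE

Orientations are given as a unit quaternion [w, x, y, z].
In Python, from bench import ctrl, eyes, nets gives the robot as it stands.
- The arm moves only by the tool send_rows, never from a script. Its argument "increments" is a list of rows, each a list of 6 numbers: the shift along the tool's x, y, z each as a share of 0.12 m, from -1 to 1, then the turn, a rotation vector about the tool's x, y, z each as a share of pi/2 rad, from -1 to 1. In form: [[x, y, z, ax, ay, az], ...]. A call has 1 to 12 rows; each row shifts and turns the commanded pose from where the row before left it, along the tool's axes as they then stand; what a row does not reach is not made up. A row lasts 1/10 s, in which the tool goes at most 50 mm and 8.59 degrees, less where a joint would pass 70% of its speed; a pose out of reach is approached as far as the arm can. A call with a number of a shift or a turn outside -1 to 1 is refused whole. A call with a gripper value outside its range is refused whole. "fingers" is the closure, from 0 (fully open) to 1 (shut), set as the call begins (left out, the last holds). The fingers move at their own pace and stop on an object; "newtons" is the grip in N (left out, the last holds). Time passes only in rows, so rows that do not move let the fingers close. It gives the time, the measured TCP pose, the force, the opening and the grip force at its end, in the units of the state.
- ctrl.get_obs(): the state, without advancing time (a new reading comes with each control period).
- eyes.read_camera(name): name is "scene" or "top"; returns a dict with "frame" (420x560x3 uint8, red, green, blue), "depth" (420x560 float32, mm along the optical axis (not along the pixel's ray), 0 where there is no reading), "vertical_fov" (degrees; the focal length in pixels is half the picture's height over the tangent of half this angle, whatever the lens; pixels are square), "cx", "cy" (the principal point, pixels), "position" and "attitude" of the camera in the world. Camera axes: x right, y down, z forward; pixel columns grow to the right and rows downward; lengths in mm; the calibration is good to about 2 mm. A picture is of the moment at which its call begins.
- ctrl.finish_job(): hands the job in; it is judged then, once.
Trained networks look in the newest picture that a camera, given by its name, has taken for a name from the list of things; names that differ only in an ending like _2 or _b are one class to them, and where a whole thing is asked for, a point or a joint stands for the part that bears it (a point fixed in the world has none). Each returns a list of dicts, best first, with "conf" (0 to 1); they miss things now and then, are a little off and sometimes report something else, mostly with a low value. They report only what shows in the picture. A call takes as long as a camera call.
- nets.cut_out(camera, target): "pixels" (420x560 bool, what is visible of it) and "bbox" ([left, top, right, bottom] in pixels, round what is visible of it).
The state is a dict: "time_s": time; "joint_positions": joint angles; "dq": joint speeds; "tau": joint torques, N m; "ee_pos": TCP position; "eef_rot": TCP orientation; "wrist_force": force on the tool from outside, world axes, zero at the start; "moment": the same for the moment, N m; "finger_gap": opening from 0.0 (shut) to 1.0 (fully open); "grip_force": force on a finger pad.
Only numpy, scipy, OpenCV 4.12 (cv2) and the standard library are available. Lean on these libraries where they do the work, as an engineer would, in place of code of your own. Each camera call takes 0.05 s, during which the arm holds its last target. There are 200 camera calls.

## Working session

There is one attempt and no reset: what is moved stays moved. The work goes in short steps, Python scripts to look and compute and a tool call to move; the robot and the scene stay as the last step left them, time stands still between calls to the robot, and variables do not carry over. Pictures are saved under pics/ and viewed, at most 14 in all, crops included, and the job is handed in when it is done.

Besides the shell and the picture viewer there is one more tool, called by a JSON object that holds its "fn" and its "kwargs", one argument or row to a line. send_rows: Moves the arm, as the interface text tells. Shift numbers are shares of 0.12 m and turn numbers shares of pi/2 rad, none past 1 either way. Its arguments: {"type":"object","properties":{"increments":{"type":"array"},"fingers":{"type":"number"},"newtons":{"type":"number"}},"required":["increments"]}

```bash
mkdir -p pics
cat > h.py <<'E'
import numpy as np, cv2
from scipy.spatial.transform import Rotation as R
from bench import ctrl, eyes, nets
def q2R(q): return R.from_quat([q[1],q[2],q[3],q[0]]).as_matrix()
def pts(c, mask):
    f=210/np.tan(np.radians(c["vertical_fov"])/2)
    v,u=np.nonzero(mask & (c["depth"]>0)); d=c["depth"][v,u]
    p=np.c_[(u-c["cx"])/f*d,(v-c["cy"])/f*d,d]
    return p@q2R(c["attitude"]).T+np.array(c["position"])
E
python3 - <<'E'
from h import *
o=ctrl.get_obs()
for k in o: print(k,np.round(o[k],3))
print(q2R(o["eef_rot"]).round(3))
for n in("top","scene"):
    c=eyes.read_camera(n); print(n,c["position"],c["attitude"],c["vertical_fov"],c["cx"],c["cy"])
    cv2.imwrite(f"pics/{n}0.png",c["frame"][:,:,::-1])
    for t in["tray","rack"]+[a+b for a in("damper_","card_") for b in("red","white","black","green")]:
        for r in nets.cut_out(n,t)[:2]:
            p=pts(c,r["pixels"])
            if len(p)<5: print(t,"few");continue
            z=p[:,2]; print(t,round(r["conf"],2),np.round(r["bbox"]),len(p),"med",np.median(p,0).round(),"z",np.percentile(z,[2,50,98]).round())
E
```

```text
time_s 0.0
joint_positions [ 1.078  0.221  1.528 -0.     1.395 -0.126]
dq [-0.001 -0.     0.002  0.001  0.001 -0.001]
tau [ 2.0000e-03 -4.9691e+01 -3.8939e+01 -0.0000e+00  1.1000e-02  0.0000e+00]
ee_pos [223.881 582.883 230.205]
eef_rot [-0.     0.182  0.983 -0.001]
wrist_force [ 0.512 -0.226  1.073]
moment [0.008 0.004 0.007]
grip_force 0.0
finger_gap 0.999
[[-0.933  0.359 -0.001]
 [ 0.359  0.933 -0.002]
 [ 0.    -0.002 -1.   ]]
top [ 431.2924186   -25.72901709 1169.28981697] [-0.03735935  0.70952725 -0.70343091  0.01898208] 44.126118465063186 280.8126064557861 218.0495710857192
tray 0.86 [108. 175. 244. 257.] 3817 med [528. 237.  14.] z [ 6. 14. 40.]
rack 0.31 [127. 214. 152. 232.] 327 med [514. 323.  12.] z [ 7. 12. 16.]
damper_red 0.88 [186. 201. 210. 222.] 326 med [533. 182.  89.] z [ 22.  89. 114.]
damper_white 0.61 [214. 208. 234. 228.] 292 med [517. 124.  90.] z [ 26.  90. 113.]
damper_white 0.4 [110. 175. 243. 260.] 3852 med [527. 235.  14.] z [ 6. 14. 40.]
damper_black 0.87 [158. 193. 181. 210.] 324 med [550. 239.  89.] z [ 16.  89. 114.]
damper_green 0.93 [127. 183. 158. 2
[... 464 characters left out ...]
7 -144.23772302  729.79192071] [-0.29447881  0.71290587  0.58369113 -0.2536772 ] 52.04608638644843 280.17535643808685 207.45548647330116
tray 0.93 [328. 191. 455. 237.] 2933 med [564. 223.  24.] z [ 1. 24. 40.]
rack 0.64 [119. 229. 251. 277.] 4464 med [ 556. -244.   20.] z [ 3. 20. 39.]
damper_red 0.84 [366. 186. 386. 221.] 547 med [547. 180.  70.] z [  2.  70. 113.]
damper_red 0.3 [331. 189. 456. 234.] 2947 med [564. 225.  25.] z [ 2. 25. 40.]
damper_white 0.63 [339. 183. 358. 222.] 587 med [530. 122.  66.] z [  0.  66. 112.]
damper_black 0.92 [391. 188. 414. 222.] 501 med [565. 239.  72.] z [ 25.  72. 112.]
damper_green 0.84 [419. 188. 445. 225.] 589 med [581. 298.  70.] z [ 13.  70. 113.]
```

View pics/top0.png

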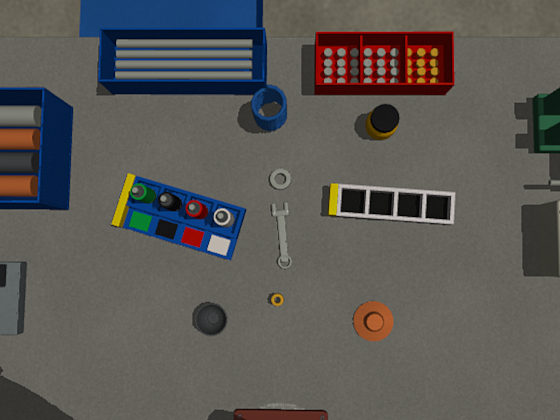

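View pics/scene0.png

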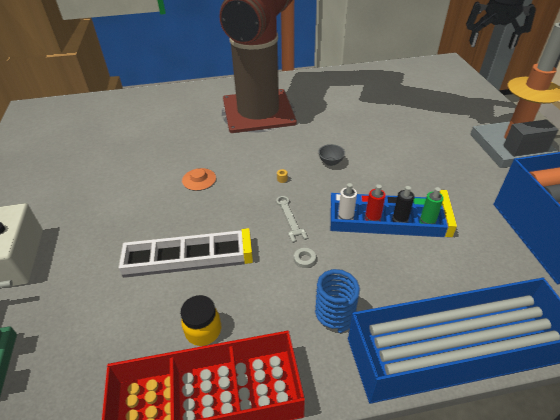

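```bash
cat > fit.py <<'E'
from h import *
for n in("top","scene"):
    c=eyes.read_camera(n); full=np.ones((420,560),bool)
    P=pts(c,full)
    for t,box in(("rack",(500,610,-400,-90)),):
        m=(P[:,0]>box[0])&(P[:,0]<box[1])&(P[:,1]>box[2])&(P[:,1]<box[3])&(P[:,2]>26)&(P[:,2]<60)
        print(n,t,m.sum(),cv2.minAreaRect(P[m,:2].astype(np.float32)))
    for k in("green","black","red","white"):
        r=nets.cut_out(n,"damper_"+k)
        if not r: print(k,"none");continue
        p=pts(c,r[0]["pixels"]); rod=p[p[:,2]>96]; top=p[(p[:,2]>72)&(p[:,2]<86)]
        print(n,k,"rod",len(rod),rod.mean(0).round(1),"top",len(top),np.round(cv2.minEnclosingCircle(top[:,:2].astype(np.float32))[0],1),top.mean(0).round(1))
    f=210/np.tan(np.radians(c["vertical_fov"])/2); K=np.array([[f,0,c["cx"]],[0,f,c["cy"]],[0,0,1]])
    # dark floors: pocket centres (rack) intersected at z~? by colour mask & points
    r=c["frame"].max(2)<45
    v,u=np.nonzero(full&(c["depth"]>0))
    m=r[v,u]&(P[:,0]>500)&(P[:,0]<620)&(P[:,1]>-400)&(P[:,1]<-90)&(P[:,2]<25)
    M=np.zeros((420,560),np.uint8); M[v[m],u[m]]=1
    nl,lab,st,cen=cv2.connectedComponentsWithStats(M)
    for i in range(1,nl):
        if st[i,4]>150: q=pts(c,lab==i); print(n,"pocket",st[i,4],q.mean(0).round(1),cen[i].round(1))
E
python3 fit.py
```

```text
top rack 1663 ((555.6846923828125, -237.36758422851562), (274.64849853515625, 70.8156509399414), 86.31782531738281)
top green rod 39 [570.7 304.8 109.2] top 35 [569.5 301.5] [564.4 294.2  79. ]
top black rod 38 [553.5 245.3 109.3] top 30 [553.6 247. ] [551.1 236.5  80. ]
top red rod 36 [535.7 186.1 109.4] top 27 [537.  187.3] [531.6 177.7  80. ]
top white rod 35 [519.  127.1 110.5] top 18 [516.8 124.3] [510.4 117.7  81.1]
top pocket 525 [ 564.3 -156.3   10.7] [352.8 200.5]
top pocket 487 [ 559.7 -218.2   10.7] [380.6 202.8]
top pocket 478 [ 555.8 -280.6   10.3] [408.6 204.8]
top pocket 478 [ 552.1 -343.    10.3] [436.8 206.6]
scene rack 1795 ((555.91064453125, -239.51031494140625), (274.4060363769531, 75.71194458007812), 86.06007385253906)
scene green rod 48 [574.2 302.3 106.4] top 78 [573.7 302.6] [582.6 296.8  79. ]
scene black rod 44 [557.2 243.  106.5] top 81 [556.8 243.1] [565.5 237.9  78.5]
scene red rod 34 [540.3 183.4 105.9] top 77 [540.6 183.3] [549.  178.8  79.2]
scene white rod 46 [521.8 124.7 107.1] top 74 [521.1 124.7] [531.8 120.9  78.8]
scene pocket 159 [ 549.6 -159.1   11.3] [224.8 246.3]
scene pocket 169 [ 542.7 -283.    11.3] [167.6 252.9]
scene pocket 169 [ 538.8 -347.1   11.2] [137.5 256.2]
```

Top view: the tray is at left, pixels (110–245, 175–258), with the yellow end left and the order from yellow green, black, red, white. The cards match that order. The rack is at (330–455, 184–222), also with its yellow end left. The scene view confirms both. So green goes to rack y −93, black to −31, red to +31 and white to +93.

{"fn": "send_rows", "kwargs": {
  "increments": [
    [0, 0, 0, 0, 0, 0.05],
    [0, 0, 0, 0, 0, 0.09],
    [0, 0, 0, 0, 0, 0.09],
    [0, 0, 0, 0, 0, 0.09],
    [0, 0, 0, 0, 0, 0.09],
    [0, 0, 0, 0, 0, 0.09],
    [0, 0, 0, 0, 0, 0.09],
    [0, 0, 0, 0, 0, 0.09],
    [0, 0, 0, 0, 0, 0.09],
    [0, 0, 0, 0, 0, 0.09],
    [0, 0, 0, 0, 0, 0.088],
    [0, 0, 0, 0, 0, 0]
  ],
  "fingers": 0,
  "newtons": 40
}}

```text
time_s: 2.8
ee_pos: [224.1, 583.4, 231.3]
eef_rot: [-0.0, 0.801, 0.599, -0.0]
wrist_force: [0.2, 0.1, 1.1]
finger_gap: 0.997
grip_force: 0.0
```

```bash
cat > go.py <<'E'
# usage: go.py T|K i z : target tray/rack pocket i (0 = nearest -y end), TCP height; prints turn and shift in tool axes (after turn), mm and shares
import sys
from h import *
def frames():
    return {"T":(np.array([546.3,214.8]),np.arctan2(52.0,177.7)),"K":(np.array([555.2,-247.5]),0.0654)}
def plan(w,i,z):
    o=ctrl.get_obs(); Rm=q2R(o["eef_rot"]); p=np.array(o["ee_pos"])
    c,a=frames()[w]; yv=np.array([np.sin(a),np.cos(a)]); t=np.r_[c+yv*[-93,-31,31,93][i],z]
    G=np.c_[[*yv,0],[np.cos(a),-np.sin(a),0],[0,0,-1]]
    rv=R.from_matrix(Rm.T@G).as_rotvec(); d=t-p
    print("t",o["time_s"],"gap",round(o["finger_gap"],3),"tcp",p.round(1),"target",t.round(1))
    print("turn share",(rv/(np.pi/2)).round(3)," shift now-axes share",(Rm.T@d/120).round(3)," target-axes share",(G.T@d/120).round(3))
if __name__=="__main__": plan(sys.argv[1],int(sys.argv[2]),float(sys.argv[3]))
E
python3 go.py T 3 170
```

```text
t 2.8 gap 0.997 tcp [224.1 583.4 231.3] target [572.4 304.1 170. ]
turn share [-0.     0.    -0.001]  shift now-axes share [-1.413  3.442  0.511]  target-axes share [-1.419  3.439  0.511]
```

{"fn": "send_rows", "kwargs": {
  "increments": [
    [-0.06, 0.145, 0, 0, 0, 0],
    [-0.13, 0.31, 0.03, 0, 0, 0],
    [-0.13, 0.31, 0.05, 0, 0, 0],
    [-0.13, 0.31, 0.05, 0, 0, 0],
    [-0.13, 0.31, 0.05, 0, 0, 0],
    [-0.13, 0.31, 0.05, 0, 0, 0],
    [-0.13, 0.31, 0.05, 0, 0, 0],
    [-0.13, 0.31, 0.05, 0, 0, 0],
    [-0.13, 0.31, 0.05, 0, 0, 0],
    [-0.13, 0.31, 0.05, 0, 0, 0],
    [-0.13, 0.31, 0.05, 0, 0, 0],
    [-0.059, 0.195, 0.031, 0, 0, 0]
  ]
}}

```text
time_s: 4.0
ee_pos: [574.3, 301.4, 169.4]
eef_rot: [0.0, 0.8, 0.6, -0.0]
wrist_force: [0.0, 0.7, 0.1]
finger_gap: 1.002
grip_force: 0.0
```

```bash
python3 go.py T 3 50
```

```text
t 4.0 gap 1.002 tcp [574.3 301.4 169.4] target [572.4 304.1  50. ]
turn share [0.    0.    0.001]  shift now-axes share [ 0.018 -0.021  0.995]  target-axes share [ 0.017 -0.021  0.995]
```

{"fn": "send_rows", "kwargs": {
  "increments": [
    [0.018, -0.021, 0.05, 0, 0, 0],
    [0, 0, 0.15, 0, 0, 0],
    [0, 0, 0.2, 0, 0, 0],
    [0, 0, 0.2, 0, 0, 0],
    [0, 0, 0.2, 0, 0, 0],
    [0, 0, 0.12, 0, 0, 0],
    [0, 0, 0.075, 0, 0, 0],
    [0, 0, 0, 0, 0, 0],
    [0, 0, 0, 0, 0, 0]
  ]
}}

```text
time_s: 4.9
ee_pos: [571.1, 307.1, 51.5]
eef_rot: [0.0, 0.8, 0.6, 0.001]
wrist_force: [0.2, -0.3, 0.2]
finger_gap: 0.996
grip_force: 0.0
```

```bash
python3 go.py T 3 50
python3 - <<'E'
from h import *
a=[eyes.read_camera(n)["frame"][:,:,::-1] for n in("top","scene")]
cv2.imwrite("pics/g1.png",np.hstack([cv2.resize(a[0][150:270,80:260],(390,260)),cv2.resize(a[1][120:260,300:510],(390,260))]))
E
```

```text
t 4.9 gap 0.996 tcp [571.1 307.1  51.5] target [572.4 304.1  50. ]
turn share [ 0.001 -0.001  0.   ]  shift now-axes share [-0.021  0.018  0.013]  target-axes share [-0.021  0.018  0.013]
```

View pics/g1.png

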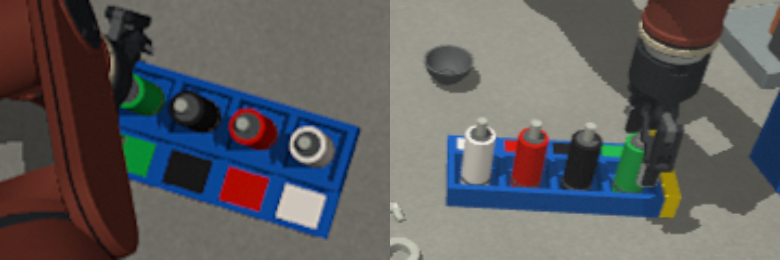

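The fingers straddle the green damper, roughly centred on it along the row. I'll correct by 3 mm and close.

{"fn": "send_rows", "kwargs": {
  "increments": [
    [-0.021, 0.018, 0.012, 0, 0, 0],
    [0, 0, 0, 0, 0, 0],
    [0, 0, 0, 0, 0, 0]
  ]
}}

```text
time_s: 5.3
ee_pos: [572.2, 303.5, 49.5]
eef_rot: [0.0, 0.8, 0.599, 0.0]
wrist_force: [0.4, 0.4, 0.1]
finger_gap: 1.001
grip_force: 0.0
```

{"fn": "send_rows", "kwargs": {
  "increments": [
    [0, 0, 0, 0, 0, 0],
    [0, 0, 0, 0, 0, 0],
    [0, 0, 0, 0, 0, 0],
    [0, 0, 0, 0, 0, 0],
    [0, 0, 0, 0, 0, 0],
    [0, 0, 0, 0, 0, 0],
    [0, 0, 0, 0, 0, 0],
    [0, 0, 0, 0, 0, 0],
    [0, 0, 0, 0, 0, 0],
    [0, 0, 0, 0, 0, 0]
  ],
  "fingers": 1,
  "newtons": 50
}}

```text
time_s: 6.3
ee_pos: [571.9, 303.7, 49.3]
eef_rot: [-0.0, 0.8, 0.599, -0.0]
wrist_force: [-2.7, 2.2, 3.7]
finger_gap: 0.409
grip_force: 50.0
```

```bash
python3 go.py T 3 170
python3 - <<'E'
from h import *
a=[eyes.read_camera(n)["frame"][:,:,::-1] for n in("top","scene")]
cv2.imwrite("pics/g2.png",np.hstack([cv2.resize(a[0][150:270,80:260],(390,260)),cv2.resize(a[1][120:260,300:510],(390,260))]))
E
```

```text
t 6.3 gap 0.409 tcp [571.9 303.7  49.3] target [572.4 304.1 170. ]
turn share [-0. -0. -0.]  shift now-axes share [ 0.004  0.003 -1.006]  target-axes share [ 0.004  0.004 -1.006]
```

View pics/g2.png

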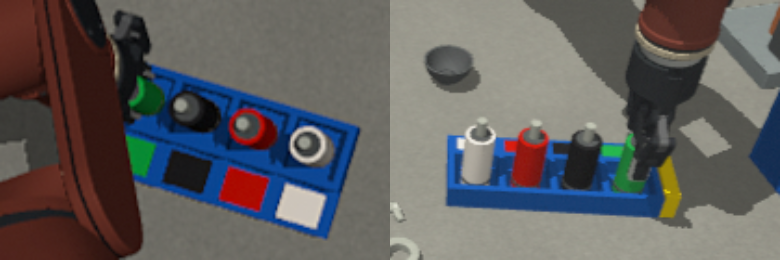

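Gripped: the gap of 0.41 is about 35–36 mm, at 50 N. Lifting.

{"fn": "send_rows", "kwargs": {
  "increments": [
    [0, 0, -0.03, 0, 0, 0],
    [0, 0, -0.06, 0, 0, 0],
    [0, 0, -0.12, 0, 0, 0],
    [0, 0, -0.18, 0, 0, 0],
    [0, 0, -0.2, 0, 0, 0],
    [0, 0, -0.2, 0, 0, 0],
    [0, 0, -0.2, 0, 0, 0],
    [0, 0, -0.12, 0, 0, 0],
    [0, 0, -0.04, 0, 0, 0],
    [0, 0, 0, 0, 0, 0],
    [0, 0, 0, 0, 0, 0]
  ]
}}

```text
time_s: 7.5
ee_pos: [571.2, 303.3, 185.7]
eef_rot: [-0.0, 0.8, 0.599, -0.001]
wrist_force: [-0.5, 0.2, -2.6]
finger_gap: 0.404
grip_force: 50.2
```

```bash
python3 go.py K 0 190
python3 - <<'E'
from h import *
c=eyes.read_camera("scene"); 
cv2.imwrite("pics/g3.png",cv2.resize(c["frame"][60:260,280:520,::-1],(600,500)))
for n in("scene",):
    for r in nets.cut_out(n,"damper_green")[:1]:
        p=pts(c,r["pixels"]); print(r["conf"],p.mean(0),np.percentile(p[:,2],[2,98]))
E
```

```text
t 7.5 gap 0.404 tcp [571.2 303.3 185.7] target [ 549.1 -340.3  190. ]
turn share [-0.001  0.001 -0.14 ]  shift now-axes share [-5.199  1.332 -0.031]  target-axes share [-5.364  0.167 -0.036]
0.57 [576.99819488 292.95118391 183.94653347] [148.84342989 228.93069759]
```

View pics/g3.png

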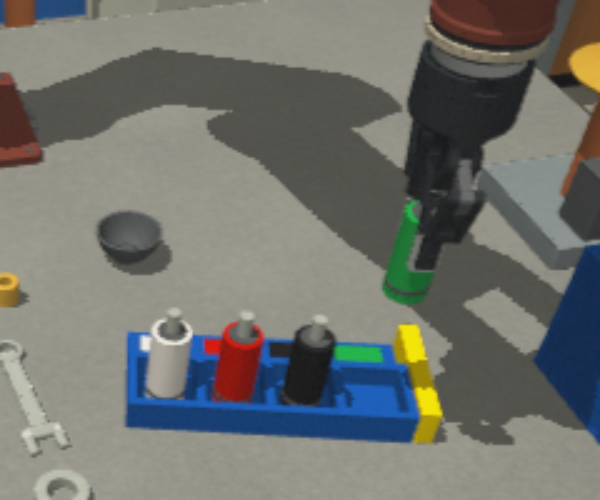

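The green damper is lifted and hangs upright at about (405, 295) in this crop. The other three are undisturbed. Carrying it to the rack.

{"fn": "send_rows", "kwargs": {
  "increments": [
    [0, 0, 0, 0, 0, -0.04],
    [0, 0, 0, 0, 0, -0.06],
    [0, 0, 0, 0, 0, -0.04],
    [-0.1, 0, 0, 0, 0, 0],
    [-0.2, 0, 0, 0, 0, 0],
    [-0.3, 0, 0, 0, 0, 0],
    [-0.4, 0, 0, 0, 0, 0],
    [-0.4, 0.02, 0, 0, 0, 0],
    [-0.4, 0.02, 0, 0, 0, 0],
    [-0.4, 0.02, 0, 0, 0, 0],
    [-0.4, 0.02, 0, 0, 0, 0],
    [-0.4, 0.02, 0, 0, 0, 0]
  ]
}}

```text
time_s: 8.8
ee_pos: [559.3, -58.8, 186.6]
eef_rot: [-0.0, 0.731, 0.683, -0.0]
wrist_force: [0.6, 0.1, -3.1]
finger_gap: 0.406
grip_force: 50.3
```

{"fn": "send_rows", "kwargs": {
  "increments": [
    [-0.4, 0.02, 0, 0, 0, 0],
    [-0.4, 0.02, 0, 0, 0, 0],
    [-0.4, 0.02, 0, 0, 0, 0],
    [-0.4, 0.01, 0, 0, 0, 0],
    [-0.3, 0, 0, 0, 0, 0],
    [-0.2, 0, 0, 0, 0, 0],
    [-0.15, 0, 0, 0, 0, 0],
    [-0.07, 0, 0, 0, 0, 0],
    [-0.04, 0, 0, 0, 0, 0],
    [0, 0, 0, 0, 0, 0],
    [0, 0, 0, 0, 0, 0],
    [0, 0, 0, 0, 0, 0]
  ]
}}

```text
time_s: 10.0
ee_pos: [550.7, -338.3, 187.2]
eef_rot: [-0.0, 0.729, 0.684, 0.0]
wrist_force: [0.8, -0.5, -4.0]
finger_gap: 0.412
grip_force: 50.3
```

```bash
python3 go.py K 0 60
python3 - <<'E'
from h import *
c=eyes.read_camera("scene"); 
cv2.imwrite("pics/g4.png",cv2.resize(c["frame"][90:290,90:330,::-1],(600,500)))
for r in nets.cut_out("scene","damper_green")[:1]:
        p=pts(c,r["pixels"]); print(r["conf"],p.mean(0),np.percentile(p[:,2],[2,98]))
E
```

```text
t 10.0 gap 0.412 tcp [ 550.7 -338.3  187.2] target [ 549.1 -340.3   60. ]
turn share [ 0.    -0.     0.001]  shift now-axes share [-0.017 -0.012  1.06 ]  target-axes share [-0.017 -0.012  1.06 ]
0.79 [ 555.0255658  -331.04057496  181.71763147] [  1.10693812 230.15631041]
```

View pics/g4.png

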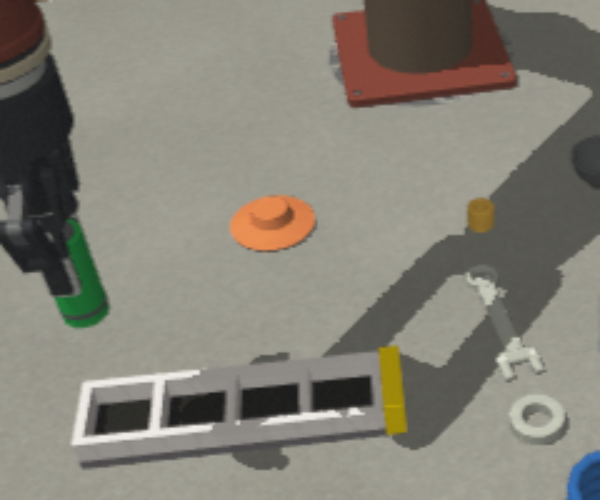

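```bash
cat > ax.py <<'E'
# axis check of a held damper from the scene picture: silhouette midline per height, tube surface points only
import sys
from h import *
c=eyes.read_camera("scene"); r=nets.cut_out("scene","damper_"+sys.argv[1])[0]
p=pts(c,r["pixels"]); p=p[p[:,2]>sys.argv[2:] .__len__()*0+40]
def res(s,p):
    from numpy.linalg import norm
    a=np.array([s[2],s[3],1]); a/=norm(a); q=p-np.array([s[0],s[1],np.median(p[:,2])])
    return norm(q-np.outer(q@a,a),axis=1)-18
from scipy.optimize import least_squares
s=least_squares(res,[p[:,0].mean()-10,p[:,1].mean(),0,0],args=(p,),loss="soft_l1").x
print("n",len(p),"z",np.percentile(p[:,2],[1,50,99]).round(1),"axis xy at median z",s[:2].round(1),"tilt x,y",s[2:].round(3))
E
python3 ax.py green
```

```text
n 487 z [150.8 179.9 230.9] axis xy at median z [ 550.5 -338.5] tilt x,y [ 0.047 -0.041]
```

{"fn": "send_rows", "kwargs": {
  "increments": [
    [-0.01, -0.01, 0.05, 0, 0, 0],
    [0, 0, 0.1, 0, 0, 0],
    [0, 0, 0.17, 0, 0, 0],
    [0, 0, 0.2, 0, 0, 0],
    [0, 0, 0.2, 0, 0, 0],
    [0, 0, 0.15, 0, 0, 0],
    [0, 0, 0.1, 0, 0, 0],
    [0, 0, 0.08, 0, 0, 0],
    [0, 0, 0.05, 0, 0, 0],
    [0, 0, 0, 0, 0, 0],
    [0, 0, 0, 0, 0, 0],
    [0, 0, 0, 0, 0, 0]
  ]
}}

```text
time_s: 11.4
ee_pos: [549.8, -341.2, 56.4]
eef_rot: [0.001, 0.73, 0.684, 0.0]
wrist_force: [-0.0, 0.8, -3.8]
finger_gap: 0.41
grip_force: 50.4
```

```bash
python3 go.py K 0 50; python3 ax.py green
```

```text
t 11.4 gap 0.41 tcp [ 549.8 -341.2   56.4] target [ 549.1 -340.3   50. ]
turn share [0.001 0.001 0.   ]  shift now-axes share [ 0.007 -0.006  0.053]  target-axes share [ 0.007 -0.006  0.053]
n 206 z [40.4 68.6 99.3] axis xy at median z [ 550.8 -341.7] tilt x,y [ 0.072 -0.059]
```

{"fn": "send_rows", "kwargs": {
  "increments": [
    [0, 0, 0.015, 0, 0, 0],
    [0, 0, 0.015, 0, 0, 0],
    [0, 0, 0.015, 0, 0, 0],
    [0, 0, 0, 0, 0, 0],
    [0, 0, 0, 0, 0, 0]
  ]
}}

```text
time_s: 12.0
ee_pos: [549.0, -340.6, 49.6]
eef_rot: [-0.0, 0.73, 0.684, -0.0]
wrist_force: [1.1, 0.4, -3.8]
finger_gap: 0.414
grip_force: 50.4
```

```bash
python3 go.py K 0 49.5
python3 - <<'E'
from h import *
c=eyes.read_camera("scene"); 
cv2.imwrite("pics/g5.png",cv2.resize(c["frame"][130:290,90:290,::-1],(600,480)))
E
```

```text
t 12.0 gap 0.414 tcp [ 549.  -340.6   49.6] target [ 549.1 -340.3   49.5]
turn share [-0. -0.  0.]  shift now-axes share [0.002 0.001 0.001]  target-axes share [0.002 0.001 0.001]
```

View pics/g5.png

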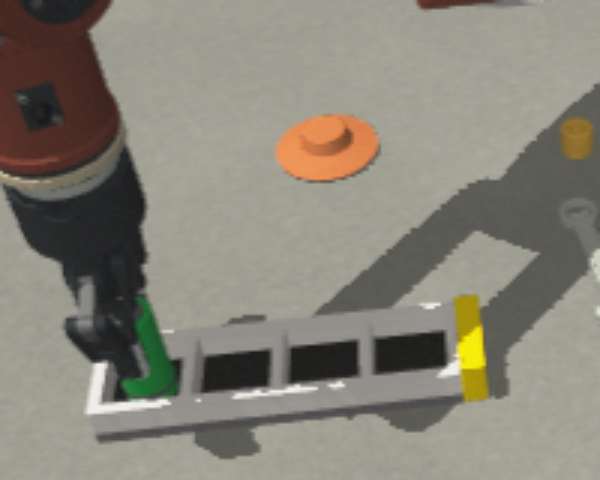

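The green damper stands inside the leftmost pocket (foot at about (150, 385) in this crop) but still hangs, since the wrist reads its weight. Feeling for the floor.

{"fn": "send_rows", "kwargs": {
  "increments": [
    [0, 0, 0.01, 0, 0, 0],
    [0, 0, 0.005, 0, 0, 0],
    [0, 0, 0, 0, 0, 0],
    [0, 0, 0, 0, 0, 0]
  ]
}}

```text
time_s: 12.45
ee_pos: [549.2, -340.8, 49.3]
eef_rot: [0.0, 0.73, 0.684, -0.0]
wrist_force: [-2.4, 1.8, 5.2]
finger_gap: 0.408
grip_force: 50.9
```

{"fn": "send_rows", "kwargs": {
  "increments": [
    [0, 0, 0.008, 0, 0, 0],
    [0, 0, 0, 0, 0, 0],
    [0, 0, 0, 0, 0, 0]
  ]
}}

```text
time_s: 12.75
ee_pos: [549.2, -340.9, 49.2]
eef_rot: [0.0, 0.73, 0.684, -0.0]
wrist_force: [-6.2, 3.1, 11.2]
finger_gap: 0.41
grip_force: 51.6
```

{"fn": "send_rows", "kwargs": {
  "increments": [
    [0, 0, -0.006, 0, 0, 0],
    [0, 0, 0, 0, 0, 0],
    [0, 0, 0, 0, 0, 0],
    [0, 0, 0, 0, 0, 0],
    [0, 0, 0, 0, 0, 0],
    [0, 0, 0, 0, 0, 0],
    [0, 0, 0, 0, 0, 0],
    [0, 0, 0, 0, 0, 0]
  ],
  "fingers": 0
}}

```text
time_s: 13.55
ee_pos: [549.1, -340.6, 47.6]
eef_rot: [-0.0, 0.73, 0.684, -0.0]
wrist_force: [0.2, -0.3, -1.2]
finger_gap: 1.001
grip_force: 0.0
```

```bash
python3 go.py K 0 170; python3 ax.py green
```

```text
t 13.55 gap 1.001 tcp [ 549.1 -340.6   47.6] target [ 549.1 -340.3  170. ]
turn share [-0. -0.  0.]  shift now-axes share [ 0.003  0.    -1.02 ]  target-axes share [ 0.003  0.    -1.02 ]
n 222 z [ 40.8  72.4 100.1] axis xy at median z [ 549.9 -342.2] tilt x,y [ 0.082 -0.117]
```

{"fn": "send_rows", "kwargs": {
  "increments": [
    [0, 0, -0.1, 0, 0, 0],
    [0, 0, -0.2, 0, 0, 0],
    [0, 0, -0.25, 0, 0, 0],
    [0, 0, -0.25, 0, 0, 0],
    [0, 0, -0.2, 0, 0, 0],
    [0.15, 0, 0, 0, 0, 0],
    [0.3, -0.02, 0, 0, 0, 0],
    [0.4, -0.03, 0, 0, 0, 0],
    [0.4, -0.03, 0, 0, 0, 0],
    [0.4, -0.03, 0, 0, 0, 0],
    [0.4, -0.03, 0, 0, 0, 0],
    [0.4, -0.03, 0, 0, 0, 0]
  ]
}}

```text
time_s: 14.85
ee_pos: [546.9, -43.2, 167.4]
eef_rot: [-0.0, 0.73, 0.684, -0.0]
wrist_force: [1.5, -0.7, -0.2]
finger_gap: 0.999
grip_force: 0.0
```

{"fn": "send_rows", "kwargs": {
  "increments": [
    [0.4, -0.03, 0, 0, 0, 0],
    [0.4, -0.03, 0, 0, 0, 0],
    [0.4, -0.03, 0, 0, 0, 0],
    [0.4, -0.01, 0, 0, 0, 0],
    [0.4, 0, 0, 0, 0, 0],
    [0.25, 0, 0, 0, 0, 0],
    [0.17, 0, 0, 0, 0, 0.04],
    [0, 0, 0, 0, 0, 0.06],
    [0, 0, 0, 0, 0, 0.04],
    [0, 0, 0, 0, 0, 0],
    [0, 0, 0, 0, 0, 0],
    [0, 0, 0, 0, 0, 0]
  ]
}}

```text
time_s: 16.05
ee_pos: [554.5, 244.6, 167.6]
eef_rot: [-0.0, 0.8, 0.6, -0.0]
wrist_force: [0.8, -0.0, 0.8]
finger_gap: 0.997
grip_force: 0.0
```

```bash
python3 go.py T 2 49; python3 ax.py green
python3 - <<'E'
from h import *
c=eyes.read_camera("top"); cv2.imwrite("pics/g6.png",cv2.resize(c["frame"][150:270,300:480,::-1],(600,400)))
r=nets.cut_out("top","damper_green")[0]
p=pts(c,r["pixels"]); q=p[p[:,2]>96]; print(r["conf"],r["bbox"],len(q),q.mean(0))
E
```

```text
t 16.05 gap 0.997 tcp [554.5 244.6 167.6] target [555.  244.6  49. ]
turn share [-0.  0.  0.]  shift now-axes share [0.001 0.004 0.988]  target-axes share [0.001 0.004 0.988]
n 495 z [ 41.1  80.8 112.9] axis xy at median z [ 545.4 -344. ] tilt x,y [-0.142 -0.161]
0.75 [426.0, 195.8, 452.7, 217.6] 40 [ 548.6164408  -336.80380118  108.94920972]
```

View pics/g6.png

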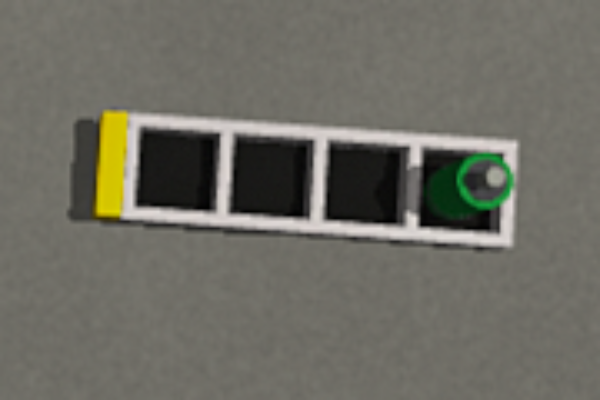

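Top view: the green damper stands upright in the pocket farthest from yellow, with its rod at about (490, 178) in the crop and measured within 4 mm of the pocket centre. Now the black one.

{"fn": "send_rows", "kwargs": {
  "increments": [
    [0, 0.004, 0.08, 0, 0, 0],
    [0, 0, 0.18, 0, 0, 0],
    [0, 0, 0.2, 0, 0, 0],
    [0, 0, 0.2, 0, 0, 0],
    [0, 0, 0.18, 0, 0, 0],
    [0, 0, 0.1, 0, 0, 0],
    [0, 0, 0.04, 0, 0, 0],
    [0, 0, 0, 0, 0, 0],
    [0, 0, 0, 0, 0, 0],
    [0, 0, 0, 0, 0, 0]
  ]
}}

```text
time_s: 17.25
ee_pos: [556.3, 244.8, 51.5]
eef_rot: [0.0, 0.8, 0.599, 0.001]
wrist_force: [0.1, -0.7, -0.3]
finger_gap: 1.001
grip_force: 0.0
```

{"fn": "send_rows", "kwargs": {
  "increments": [
    [0, 0, 0, 0, 0, 0],
    [0, 0, 0, 0, 0, 0],
    [0, 0, 0, 0, 0, 0],
    [0, 0, 0, 0, 0, 0],
    [0, 0, 0, 0, 0, 0],
    [0, 0, 0, 0, 0, 0],
    [0, 0, 0, 0, 0, 0],
    [0, 0, 0, 0, 0, 0],
    [0, 0, 0, 0, 0, 0]
  ],
  "fingers": 1,
  "newtons": 50
}}

```text
time_s: 18.15
ee_pos: [555.3, 244.7, 50.4]
eef_rot: [-0.0, 0.8, 0.599, 0.0]
wrist_force: [-1.6, 0.7, 5.0]
finger_gap: 0.412
grip_force: 49.8
```

{"fn": "send_rows", "kwargs": {
  "increments": [
    [0, 0, -0.03, 0, 0, 0],
    [0, 0, -0.06, 0, 0, 0],
    [0, 0, -0.12, 0, 0, 0],
    [0, 0, -0.18, 0, 0, 0],
    [0, 0, -0.2, 0, 0, 0],
    [0, 0, -0.2, 0, 0, 0],
    [0, 0, -0.2, 0, 0, 0],
    [0, 0, -0.12, 0, 0, -0.04],
    [0, 0, -0.04, 0, 0, -0.06],
    [0, 0, 0, 0, 0, -0.04],
    [0, 0, 0, 0, 0, 0],
    [0, 0, 0, 0, 0, 0]
  ]
}}

```text
time_s: 19.35
ee_pos: [555.3, 244.4, 188.5]
eef_rot: [0.0, 0.73, 0.683, 0.0]
wrist_force: [-0.4, 0.2, -3.6]
finger_gap: 0.406
grip_force: 50.0
```

```bash
python3 go.py K 1 185; python3 ax.py black
```

```text
t 19.35 gap 0.406 tcp [555.3 244.4 188.5] target [ 553.2 -278.4  185. ]
turn share [ 0.    -0.    -0.001]  shift now-axes share [-4.349  0.274  0.029]  target-axes share [-4.349  0.267  0.029]
n 448 z [150.4 183.4 231.6] axis xy at median z [554.9 245.1] tilt x,y [0.074 0.031]
```

{"fn": "send_rows", "kwargs": {
  "increments": [
    [-0.1, 0, 0, 0, 0, 0],
    [-0.2, 0.01, 0, 0, 0, 0],
    [-0.3, 0.02, 0, 0, 0, 0],
    [-0.4, 0.03, 0, 0, 0, 0],
    [-0.4, 0.03, 0, 0, 0, 0],
    [-0.4, 0.03, 0, 0, 0, 0],
    [-0.4, 0.03, 0, 0, 0, 0],
    [-0.4, 0.03, 0, 0, 0, 0],
    [-0.4, 0.03, 0, 0, 0, 0],
    [-0.4, 0.03, 0, 0, 0, 0],
    [-0.35, 0.03, 0, 0, 0, 0],
    [-0.3, 0, 0, 0, 0, 0]
  ]
}}

```text
time_s: 20.65
ee_pos: [555.1, -245.8, 188.1]
eef_rot: [0.0, 0.73, 0.683, -0.0]
wrist_force: [0.3, 0.0, -3.0]
finger_gap: 0.41
grip_force: 50.2
```

{"fn": "send_rows", "kwargs": {
  "increments": [
    [-0.17, 0, 0, 0, 0, 0],
    [-0.09, 0, 0, 0, 0, 0],
    [-0.04, 0, 0, 0, 0, 0],
    [0, 0, 0, 0, 0, 0],
    [0, 0, 0, 0, 0, 0],
    [0, 0, 0, 0, 0, 0],
    [0, 0, 0, 0, 0, 0]
  ]
}}

```text
time_s: 21.35
ee_pos: [553.9, -277.5, 188.2]
eef_rot: [-0.0, 0.729, 0.684, 0.0]
wrist_force: [0.0, 1.0, -3.0]
finger_gap: 0.409
grip_force: 50.2
```

```bash
python3 go.py K 1 56; python3 ax.py black
```

```text
t 21.35 gap 0.409 tcp [ 553.9 -277.5  188.2] target [ 553.2 -278.4   56. ]
turn share [ 0.    -0.     0.001]  shift now-axes share [-0.009 -0.006  1.102]  target-axes share [-0.009 -0.006  1.102]
n 388 z [150.2 176.8 230.2] axis xy at median z [ 553.1 -277.8] tilt x,y [ 0.033 -0.031]
```

{"fn": "send_rows", "kwargs": {
  "increments": [
    [-0.006, -0.004, 0.05, 0, 0, 0],
    [0, 0, 0.1, 0, 0, 0],
    [0, 0, 0.17, 0, 0, 0],
    [0, 0, 0.2, 0, 0, 0],
    [0, 0, 0.2, 0, 0, 0],
    [0, 0, 0.15, 0, 0, 0],
    [0, 0, 0.1, 0, 0, 0],
    [0, 0, 0.08, 0, 0, 0],
    [0, 0, 0.05, 0, 0, 0],
    [0, 0, 0.02, 0, 0, 0],
    [0, 0, 0, 0, 0, 0],
    [0, 0, 0, 0, 0, 0]
  ]
}}

```text
time_s: 22.65
ee_pos: [553.7, -279.6, 54.6]
eef_rot: [0.001, 0.73, 0.684, 0.0]
wrist_force: [1.0, 0.0, -3.8]
finger_gap: 0.408
grip_force: 50.2
```

{"fn": "send_rows", "kwargs": {
  "increments": [
    [0, 0, 0.01, 0, 0, 0],
    [0, 0, 0.008, 0, 0, 0],
    [0, 0, 0.007, 0, 0, 0],
    [0, 0, 0, 0, 0, 0],
    [0, 0, 0, 0, 0, 0]
  ]
}}

```text
time_s: 23.15
ee_pos: [553.1, -279.2, 50.7]
eef_rot: [-0.0, 0.73, 0.684, -0.0]
wrist_force: [-0.5, 0.2, -3.2]
finger_gap: 0.414
grip_force: 50.2
```

{"fn": "send_rows", "kwargs": {
  "increments": [
    [0, 0, 0.007, 0, 0, 0],
    [0, 0, 0.006, 0, 0, 0],
    [0, 0, 0, 0, 0, 0],
    [0, 0, 0, 0, 0, 0]
  ]
}}

```text
time_s: 23.55
ee_pos: [553.2, -279.4, 50.4]
eef_rot: [0.0, 0.73, 0.684, -0.0]
wrist_force: [-3.1, 1.3, 5.6]
finger_gap: 0.41
grip_force: 51.1
```

{"fn": "send_rows", "kwargs": {
  "increments": [
    [0, 0, 0, 0, 0, 0],
    [0, 0, 0, 0, 0, 0],
    [0, 0, 0, 0, 0, 0],
    [0, 0, 0, 0, 0, 0],
    [0, 0, 0, 0, 0, 0],
    [0, 0, 0, 0, 0, 0],
    [0, 0, 0, 0, 0, 0],
    [0, 0, 0, 0, 0, 0]
  ],
  "fingers": 0
}}

```text
time_s: 24.35
ee_pos: [553.1, -279.2, 49.1]
eef_rot: [0.0, 0.73, 0.684, -0.0]
wrist_force: [-0.4, -0.8, 0.9]
finger_gap: 1.002
grip_force: 0.0
```

{"fn": "send_rows", "kwargs": {
  "increments": [
    [0, 0, -0.1, 0, 0, 0],
    [0, 0, -0.2, 0, 0, 0],
    [0, 0, -0.25, 0, 0, 0],
    [0, 0, -0.25, 0, 0, 0],
    [0, 0, -0.2, 0, 0, 0],
    [0.15, 0, 0, 0, 0, 0],
    [0.3, -0.03, 0, 0, 0, 0],
    [0.4, -0.05, 0, 0, 0, 0],
    [0.4, -0.05, 0, 0, 0, 0],
    [0.4, -0.05, 0, 0, 0, 0],
    [0.4, -0.05, 0, 0, 0, 0],
    [0.4, -0.05, 0, 0, 0, 0]
  ]
}}

```text
time_s: 25.55
ee_pos: [537.6, 18.9, 168.9]
eef_rot: [-0.0, 0.73, 0.684, -0.0]
wrist_force: [0.8, -0.6, 0.8]
finger_gap: 0.998
grip_force: 0.0
```

{"fn": "send_rows", "kwargs": {
  "increments": [
    [0.4, -0.05, 0, 0, 0, 0],
    [0.4, -0.05, 0, 0, 0, 0],
    [0.3, 0, 0, 0, 0, 0],
    [0.2, 0, 0, 0, 0, 0],
    [0.1, 0, 0, 0, 0, 0.04],
    [0, 0, 0, 0, 0, 0.06],
    [0, 0, 0, 0, 0, 0.04],
    [0, 0, 0, 0, 0, 0],
    [0, 0, 0, 0, 0, 0],
    [0, 0, 0, 0, 0, 0]
  ]
}}

```text
time_s: 26.55
ee_pos: [537.4, 184.9, 169.0]
eef_rot: [-0.0, 0.8, 0.6, -0.0]
wrist_force: [0.4, -0.1, 0.8]
finger_gap: 1.002
grip_force: 0.0
```

```bash
python3 go.py T 1 49
python3 - <<'E'
from h import *
c=eyes.read_camera("top"); cv2.imwrite("pics/g7.png",cv2.resize(c["frame"][150:270,300:480,::-1],(600,400)))
for k in("green","black"):
    r=nets.cut_out("top","damper_"+k)[0]
    p=pts(c,r["pixels"]); q=p[p[:,2]>96]; print(r["conf"],r["bbox"],len(q),q.mean(0))
E
```

```text
t 26.55 gap 1.002 tcp [537.4 184.9 169. ] target [537.6 185.   49. ]
turn share [-0.  0.  0.]  shift now-axes share [0.002 0.001 1.   ]  target-axes share [0.002 0.001 1.   ]
0.79 [425.0, 194.5, 452.1, 215.7] 42 [ 548.38859073 -336.74578551  108.14132733]
0.76 [400.2, 192.4, 421.9, 211.9] 36 [ 551.63700658 -276.33500846  109.20716247]
```

View pics/g7.png

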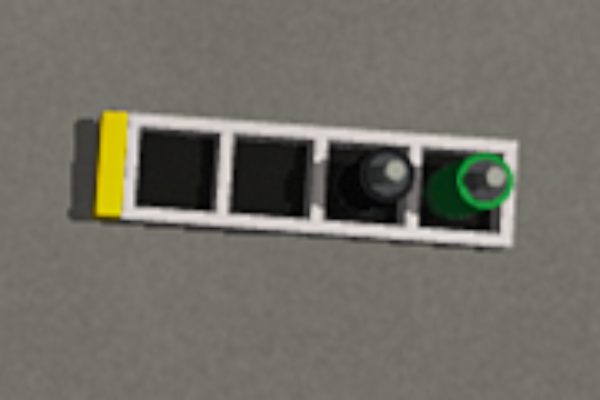

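The black damper (rod at about (393, 168) in the crop) stands upright beside the green one. Next is red.

{"fn": "send_rows", "kwargs": {
  "increments": [
    [0, 0, 0.08, 0, 0, 0],
    [0, 0, 0.18, 0, 0, 0],
    [0, 0, 0.2, 0, 0, 0],
    [0, 0, 0.2, 0, 0, 0],
    [0, 0, 0.18, 0, 0, 0],
    [0, 0, 0.1, 0, 0, 0],
    [0, 0, 0.05, 0, 0, 0],
    [0, 0, 0, 0, 0, 0],
    [0, 0, 0, 0, 0, 0],
    [0, 0, 0, 0, 0, 0]
  ]
}}

```text
time_s: 27.7
ee_pos: [538.7, 185.0, 51.6]
eef_rot: [0.0, 0.8, 0.599, 0.001]
wrist_force: [0.1, -0.3, -0.2]
finger_gap: 0.997
grip_force: 0.0
```

{"fn": "send_rows", "kwargs": {
  "increments": [
    [0, 0, 0, 0, 0, 0],
    [0, 0, 0, 0, 0, 0],
    [0, 0, 0, 0, 0, 0],
    [0, 0, 0, 0, 0, 0],
    [0, 0, 0, 0, 0, 0],
    [0, 0, 0, 0, 0, 0],
    [0, 0, 0, 0, 0, 0],
    [0, 0, 0, 0, 0, 0],
    [0, 0, 0, 0, 0, 0]
  ],
  "fingers": 1,
  "newtons": 50
}}

```text
time_s: 28.6
ee_pos: [537.8, 184.9, 50.6]
eef_rot: [0.0, 0.8, 0.599, 0.0]
wrist_force: [-1.9, -0.4, 5.7]
finger_gap: 0.411
grip_force: 49.8
```

{"fn": "send_rows", "kwargs": {
  "increments": [
    [0, 0, -0.03, 0, 0, 0],
    [0, 0, -0.06, 0, 0, 0],
    [0, 0, -0.12, 0, 0, 0],
    [0, 0, -0.18, 0, 0, 0],
    [0, 0, -0.2, 0, 0, 0],
    [0, 0, -0.2, 0, 0, 0],
    [0, 0, -0.2, 0, 0, 0],
    [0, 0, -0.12, 0, 0, -0.04],
    [0, 0, -0.04, 0, 0, -0.06],
    [0, 0, 0, 0, 0, -0.04],
    [0, 0, 0, 0, 0, 0],
    [0, 0, 0, 0, 0, 0]
  ]
}}

```text
time_s: 29.8
ee_pos: [537.7, 184.8, 188.8]
eef_rot: [0.0, 0.73, 0.683, 0.0]
wrist_force: [0.2, -0.8, -2.2]
finger_gap: 0.414
grip_force: 49.8
```

```bash
python3 go.py K 2 185; python3 ax.py red
```

```text
t 29.8 gap 0.414 tcp [537.7 184.8 188.8] target [ 557.2 -216.6  185. ]
turn share [ 0.    -0.    -0.001]  shift now-axes share [-3.326  0.386  0.032]  target-axes share [-3.327  0.381  0.032]
n 420 z [150.4 181.4 231.5] axis xy at median z [537.  185.4] tilt x,y [0.06  0.029]
```

{"fn": "send_rows", "kwargs": {
  "increments": [
    [-0.1, 0, 0, 0, 0, 0],
    [-0.2, 0.02, 0, 0, 0, 0],
    [-0.3, 0.04, 0, 0, 0, 0],
    [-0.4, 0.05, 0, 0, 0, 0],
    [-0.4, 0.05, 0, 0, 0, 0],
    [-0.4, 0.05, 0, 0, 0, 0],
    [-0.4, 0.05, 0, 0, 0, 0],
    [-0.4, 0.05, 0, 0, 0, 0],
    [-0.3, 0.05, 0, 0, 0, 0],
    [-0.2, 0.02, 0, 0, 0, 0],
    [-0.15, 0, 0, 0, 0, 0],
    [-0.077, 0, 0, 0, 0, 0]
  ]
}}

```text
time_s: 31.1
ee_pos: [556.5, -218.3, 188.0]
eef_rot: [-0.0, 0.73, 0.683, -0.0]
wrist_force: [-0.7, 0.5, -1.9]
finger_gap: 0.412
grip_force: 50.0
```

{"fn": "send_rows", "kwargs": {
  "increments": [
    [0, 0, 0, 0, 0, 0],
    [0, 0, 0, 0, 0, 0],
    [0, 0, 0, 0, 0, 0],
    [0, 0, 0, 0, 0, 0]
  ]
}}

```text
time_s: 31.5
ee_pos: [557.4, -215.4, 188.4]
eef_rot: [-0.0, 0.729, 0.684, 0.0]
wrist_force: [-0.3, -0.5, -2.8]
finger_gap: 0.41
grip_force: 50.0
```

```bash
python3 go.py K 2 55; python3 ax.py red
```

```text
t 31.5 gap 0.41 tcp [ 557.4 -215.4  188.4] target [ 557.2 -216.6   55. ]
turn share [ 0.    -0.     0.001]  shift now-axes share [-1.000e-02 -1.000e-03  1.112e+00]  target-axes share [-1.000e-02 -1.000e-03  1.112e+00]
n 319 z [150.2 175.1 229.2] axis xy at median z [ 556.5 -215.4] tilt x,y [ 0.033 -0.031]
```

{"fn": "send_rows", "kwargs": {
  "increments": [
    [-0.005, 0, 0.05, 0, 0, 0],
    [0, 0, 0.1, 0, 0, 0],
    [0, 0, 0.17, 0, 0, 0],
    [0, 0, 0.2, 0, 0, 0],
    [0, 0, 0.2, 0, 0, 0],
    [0, 0, 0.15, 0, 0, 0],
    [0, 0, 0.1, 0, 0, 0],
    [0, 0, 0.08, 0, 0, 0],
    [0, 0, 0.05, 0, 0, 0],
    [0, 0, 0.02, 0, 0, 0],
    [0, 0, 0, 0, 0, 0],
    [0, 0, 0, 0, 0, 0]
  ]
}}

```text
time_s: 32.8
ee_pos: [557.8, -217.4, 54.8]
eef_rot: [0.001, 0.73, 0.684, 0.0]
wrist_force: [0.4, 0.2, -2.3]
finger_gap: 0.408
grip_force: 50.0
```

{"fn": "send_rows", "kwargs": {
  "increments": [
    [0, 0, 0.01, 0, 0, 0],
    [0, 0, 0.008, 0, 0, 0],
    [0, 0, 0.007, 0, 0, 0],
    [0, 0, 0.005, 0, 0, 0],
    [0, 0, 0, 0, 0, 0],
    [0, 0, 0, 0, 0, 0]
  ]
}}

```text
time_s: 33.4
ee_pos: [557.2, -217.2, 50.7]
eef_rot: [0.0, 0.73, 0.684, -0.0]
wrist_force: [-1.9, 0.9, 1.6]
finger_gap: 0.407
grip_force: 50.3
```

{"fn": "send_rows", "kwargs": {
  "increments": [
    [0, 0, 0.007, 0, 0, 0],
    [0, 0, 0, 0, 0, 0],
    [0, 0, 0, 0, 0, 0]
  ]
}}

```text
time_s: 33.7
ee_pos: [557.3, -217.3, 50.6]
eef_rot: [0.0, 0.73, 0.684, -0.0]
wrist_force: [-4.0, 1.3, 7.3]
finger_gap: 0.409
grip_force: 51.0
```

{"fn": "send_rows", "kwargs": {
  "increments": [
    [0, 0, 0, 0, 0, 0],
    [0, 0, 0, 0, 0, 0],
    [0, 0, 0, 0, 0, 0],
    [0, 0, 0, 0, 0, 0],
    [0, 0, 0, 0, 0, 0],
    [0, 0, 0, 0, 0, 0],
    [0, 0, 0, 0, 0, 0],
    [0, 0, 0, 0, 0, 0]
  ],
  "fingers": 0
}}

```text
time_s: 34.5
ee_pos: [557.2, -217.1, 49.5]
eef_rot: [0.0, 0.73, 0.684, -0.0]
wrist_force: [-0.4, -0.0, -0.6]
finger_gap: 1.001
grip_force: 0.0
```

{"fn": "send_rows", "kwargs": {
  "increments": [
    [0, 0, -0.1, 0, 0, 0],
    [0, 0, -0.2, 0, 0, 0],
    [0, 0, -0.25, 0, 0, 0],
    [0, 0, -0.25, 0, 0, 0],
    [0, 0, -0.2, 0, 0, 0],
    [0.15, 0, 0, 0, 0, 0],
    [0.3, -0.05, 0, 0, 0, 0],
    [0.35, -0.08, 0, 0, 0, 0],
    [0.35, -0.08, 0, 0, 0, 0],
    [0.35, -0.08, 0, 0, 0, 0],
    [0.35, -0.08, 0, 0, 0, 0],
    [0.35, -0.08, 0, 0, 0, 0]
  ]
}}

```text
time_s: 35.7
ee_pos: [519.1, 52.3, 169.0]
eef_rot: [-0.0, 0.73, 0.684, -0.0]
wrist_force: [0.1, 1.0, -0.7]
finger_gap: 1.002
grip_force: 0.0
```

{"fn": "send_rows", "kwargs": {
  "increments": [
    [0.3, -0.045, 0, 0, 0, 0],
    [0.2, 0, 0, 0, 0, 0],
    [0.13, 0, 0, 0, 0, 0.04],
    [0, 0, 0, 0, 0, 0.06],
    [0, 0, 0, 0, 0, 0.04],
    [0, 0, 0, 0, 0, 0],
    [0, 0, 0, 0, 0, 0],
    [0, 0, 0, 0, 0, 0]
  ]
}}

```text
time_s: 36.5
ee_pos: [519.7, 125.7, 169.3]
eef_rot: [-0.0, 0.8, 0.6, -0.0]
wrist_force: [-0.9, -0.7, 0.3]
finger_gap: 1.005
grip_force: 0.0
```

```bash
python3 go.py T 0 49
python3 - <<'E'
from h import *
c=eyes.read_camera("top")
for k in("green","black","red"):
    r=nets.cut_out("top","damper_"+k)[0]
    p=pts(c,r["pixels"]); q=p[p[:,2]>96]; print(r["conf"],r["bbox"],len(q),q.mean(0))
E
```

```text
t 36.5 gap 1.005 tcp [519.7 125.7 169.3] target [520.2 125.5  49. ]
turn share [-0.  0.  0.]  shift now-axes share [-0.     0.005  1.003]  target-axes share [-0.     0.004  1.003]
0.64 [427.0, 196.9, 450.0, 218.3] 42 [ 548.55322848 -336.73884497  108.00547701]
0.89 [398.7, 195.3, 423.6, 211.7] 37 [ 551.73424242 -275.84582147  109.11465689]
0.89 [371.7, 192.5, 393.2, 213.1] 36 [ 556.22943315 -214.16403409  109.41059359]
```

All three are well seated. Last is white.

{"fn": "send_rows", "kwargs": {
  "increments": [
    [0, 0.004, 0.08, 0, 0, 0],
    [0, 0, 0.18, 0, 0, 0],
    [0, 0, 0.2, 0, 0, 0],
    [0, 0, 0.2, 0, 0, 0],
    [0, 0, 0.18, 0, 0, 0],
    [0, 0, 0.1, 0, 0, 0],
    [0, 0, 0.05, 0, 0, 0],
    [0, 0, 0, 0, 0, 0],
    [0, 0, 0, 0, 0, 0],
    [0, 0, 0, 0, 0, 0]
  ]
}}

```text
time_s: 37.7
ee_pos: [521.5, 125.6, 51.9]
eef_rot: [0.001, 0.8, 0.6, 0.001]
wrist_force: [1.0, 0.0, -0.1]
finger_gap: 0.999
grip_force: 0.0
```

{"fn": "send_rows", "kwargs": {
  "increments": [
    [0, 0, 0, 0, 0, 0],
    [0, 0, 0, 0, 0, 0],
    [0, 0, 0, 0, 0, 0],
    [0, 0, 0, 0, 0, 0],
    [0, 0, 0, 0, 0, 0],
    [0, 0, 0, 0, 0, 0],
    [0, 0, 0, 0, 0, 0],
    [0, 0, 0, 0, 0, 0],
    [0, 0, 0, 0, 0, 0]
  ],
  "fingers": 1,
  "newtons": 50
}}

```text
time_s: 38.6
ee_pos: [520.6, 125.5, 51.0]
eef_rot: [0.0, 0.8, 0.599, 0.0]
wrist_force: [-1.6, 0.7, 5.3]
finger_gap: 0.412
grip_force: 49.7
```

{"fn": "send_rows", "kwargs": {
  "increments": [
    [0, 0, -0.03, 0, 0, 0],
    [0, 0, -0.06, 0, 0, 0],
    [0, 0, -0.12, 0, 0, 0],
    [0, 0, -0.18, 0, 0, 0],
    [0, 0, -0.2, 0, 0, 0],
    [0, 0, -0.2, 0, 0, 0],
    [0, 0, -0.2, 0, 0, 0],
    [0, 0, -0.12, 0, 0, -0.04],
    [0, 0, -0.04, 0, 0, -0.06],
    [0, 0, 0, 0, 0, -0.04],
    [0, 0, 0, 0, 0, 0],
    [0, 0, 0, 0, 0, 0]
  ]
}}

```text
time_s: 39.8
ee_pos: [520.4, 125.4, 189.2]
eef_rot: [0.0, 0.73, 0.683, 0.0]
wrist_force: [0.1, -0.8, -2.0]
finger_gap: 0.411
grip_force: 49.8
```

```bash
python3 go.py K 3 185; python3 ax.py white
```

```text
t 39.8 gap 0.411 tcp [520.4 125.4 189.2] target [ 561.3 -154.7  185. ]
turn share [ 0.    -0.    -0.001]  shift now-axes share [-2.306  0.496  0.035]  target-axes share [-2.307  0.492  0.035]
n 355 z [151.9 180.4 231. ] axis xy at median z [519.8 125.9] tilt x,y [0.062 0.035]
```

{"fn": "send_rows", "kwargs": {
  "increments": [
    [-0.1, 0.02, 0, 0, 0, 0],
    [-0.2, 0.04, 0, 0, 0, 0],
    [-0.3, 0.07, 0, 0, 0, 0],
    [-0.35, 0.08, 0, 0, 0, 0],
    [-0.35, 0.08, 0, 0, 0, 0],
    [-0.35, 0.08, 0, 0, 0, 0],
    [-0.3, 0.07, 0, 0, 0, 0],
    [-0.2, 0.04, 0, 0, 0, 0],
    [-0.1, 0.014, 0, 0, 0, 0],
    [-0.06, 0, 0, 0, 0, 0],
    [0, 0, 0, 0, 0, 0],
    [0, 0, 0, 0, 0, 0]
  ]
}}

```text
time_s: 41.1
ee_pos: [561.4, -154.0, 188.6]
eef_rot: [-0.0, 0.73, 0.684, 0.0]
wrist_force: [-0.4, -1.3, -2.7]
finger_gap: 0.409
grip_force: 49.9
```

{"fn": "send_rows", "kwargs": {
  "increments": [
    [0, 0, 0, 0, 0, 0],
    [0, 0, 0, 0, 0, 0],
    [0, 0, 0, 0, 0, 0]
  ]
}}

```text
time_s: 41.4
ee_pos: [561.6, -154.3, 188.8]
eef_rot: [0.0, 0.729, 0.684, 0.0]
wrist_force: [0.2, 0.3, -2.0]
finger_gap: 0.41
grip_force: 49.9
```

```bash
python3 go.py K 3 55; python3 ax.py white
```

```text
t 41.4 gap 0.41 tcp [ 561.6 -154.3  188.8] target [ 561.3 -154.7   55. ]
turn share [ 0.    -0.     0.001]  shift now-axes share [-0.004 -0.003  1.115]  target-axes share [-0.004 -0.003  1.115]
n 350 z [149.3 173.9 228.9] axis xy at median z [ 560.5 -154.3] tilt x,y [ 0.018 -0.017]
```

{"fn": "send_rows", "kwargs": {
  "increments": [
    [0, 0, 0.05, 0, 0, 0],
    [0, 0, 0.1, 0, 0, 0],
    [0, 0, 0.17, 0, 0, 0],
    [0, 0, 0.2, 0, 0, 0],
    [0, 0, 0.2, 0, 0, 0],
    [0, 0, 0.15, 0, 0, 0],
    [0, 0, 0.1, 0, 0, 0],
    [0, 0, 0.08, 0, 0, 0],
    [0, 0, 0.05, 0, 0, 0],
    [0, 0, 0.02, 0, 0, 0],
    [0, 0, 0, 0, 0, 0],
    [0, 0, 0, 0, 0, 0]
  ]
}}

```text
time_s: 42.7
ee_pos: [562.2, -155.2, 55.1]
eef_rot: [0.001, 0.73, 0.684, 0.0]
wrist_force: [-0.4, -1.3, -1.8]
finger_gap: 0.414
grip_force: 49.9
```

{"fn": "send_rows", "kwargs": {
  "increments": [
    [0, 0, 0.01, 0, 0, 0],
    [0, 0, 0.008, 0, 0, 0],
    [0, 0, 0.007, 0, 0, 0],
    [0, 0, 0.005, 0, 0, 0],
    [0, 0, 0, 0, 0, 0],
    [0, 0, 0, 0, 0, 0]
  ]
}}

```text
time_s: 43.3
ee_pos: [561.6, -155.0, 51.0]
eef_rot: [0.0, 0.73, 0.684, -0.0]
wrist_force: [-2.7, -0.0, 1.9]
finger_gap: 0.41
grip_force: 50.2
```

{"fn": "send_rows", "kwargs": {
  "increments": [
    [0, 0, 0.005, 0, 0, 0],
    [0, 0, 0, 0, 0, 0],
    [0, 0, 0, 0, 0, 0]
  ]
}}

```text
time_s: 43.6
ee_pos: [561.7, -155.1, 51.0]
eef_rot: [0.0, 0.73, 0.684, -0.0]
wrist_force: [-3.1, 0.2, 6.1]
finger_gap: 0.411
grip_force: 50.8
```

On the floor. Releasing, rising and moving clear.

{"fn": "send_rows", "kwargs": {
  "increments": [
    [0, 0, 0, 0, 0, 0],
    [0, 0, 0, 0, 0, 0],
    [0, 0, 0, 0, 0, 0],
    [0, 0, 0, 0, 0, 0],
    [0, 0, 0, 0, 0, 0],
    [0, 0, 0, 0, 0, 0],
    [0, 0, 0, 0, 0, 0],
    [0, 0, 0, 0, 0, 0]
  ],
  "fingers": 0
}}

```text
time_s: 44.4
ee_pos: [561.5, -155.0, 50.1]
eef_rot: [-0.0, 0.73, 0.684, -0.0]
wrist_force: [0.7, 0.4, 0.0]
finger_gap: 1.003
grip_force: 0.0
```

{"fn": "send_rows", "kwargs": {
  "increments": [
    [0, 0, -0.1, 0, 0, 0],
    [0, 0, -0.2, 0, 0, 0],
    [0, 0, -0.25, 0, 0, 0],
    [0, 0, -0.25, 0, 0, 0],
    [0, 0, -0.25, 0, 0, 0],
    [0.15, 0, -0.1, 0, 0, 0],
    [0.3, 0, 0, 0, 0, 0],
    [0.35, 0, 0, 0, 0, 0],
    [0.35, 0, 0, 0, 0, 0],
    [0.35, 0, 0, 0, 0, 0],
    [0.3, 0, 0, 0, 0, 0],
    [0.2, 0, 0, 0, 0, 0]
  ]
}}

```text
time_s: 45.6
ee_pos: [576.3, 88.1, 187.9]
eef_rot: [-0.001, 0.729, 0.684, 0.0]
wrist_force: [-0.0, -0.6, 0.8]
finger_gap: 1.001
grip_force: 0.0
```

{"fn": "send_rows", "kwargs": {
  "increments": [
    [0.2, 0, 0, 0, 0, 0],
    [0.1, 0, 0, 0, 0, 0],
    [0, 0, 0, 0, 0, 0],
    [0, 0, 0, 0, 0, 0],
    [0, 0, 0, 0, 0, 0],
    [0, 0, 0, 0, 0, 0]
  ]
}}

```text
time_s: 46.2
ee_pos: [579.6, 119.3, 188.1]
eef_rot: [0.0, 0.73, 0.683, -0.0]
wrist_force: [0.9, 0.5, -0.4]
finger_gap: 1.002
grip_force: 0.0
```

Run:
```python
from h import *
c=eyes.read_camera("top")
a=cv2.resize(c["frame"][150:270,300:480,::-1],(450,300))
ctr=np.array([555.2,-247.5]); y=np.array([np.sin(.0654),np.cos(.0654)]); x=np.array([y[1],-y[0]])
for n in("top","scene"):
  c=eyes.read_camera(n)
  for k in("green","black","red","white"):
    for r in nets.cut_out(n,"damper_"+k)[:1]:
        p=pts(c,r["pixels"]); q=p[p[:,2]>96]; m=q.mean(0); print(n,k,round(r["conf"],2),m.round(1),"rack xy",((m[:2]-ctr)@x).round(1),((m[:2]-ctr)@y).round(1))
b=cv2.resize(c["frame"][180:300,90:270,::-1],(450,300)); cv2.imwrite("pics/end.png",np.vstack([a,b])[:600])
```

```text
top green 0.85 [ 548.4 -337.3  108.7] rack xy -0.9 -90.0
top black 0.55 [ 551.7 -275.9  109.9] rack xy -1.6 -28.6
top red 0.83 [ 556.  -214.3  108.2] rack xy -1.4 33.2
top white 0.83 [ 560.3 -152.2  109.6] rack xy -1.2 95.4
scene green 0.64 [ 552.5 -339.   106.8] rack xy 3.3 -91.5
scene black 0.6 [ 555.4 -278.6  106.5] rack xy 2.2 -31.0
scene red 0.94 [ 559.6 -216.3  106.9] rack xy 2.3 31.4
scene white 0.7 [ 564.  -155.   107.2] rack xy 2.7 92.9
```

View pics/end.png

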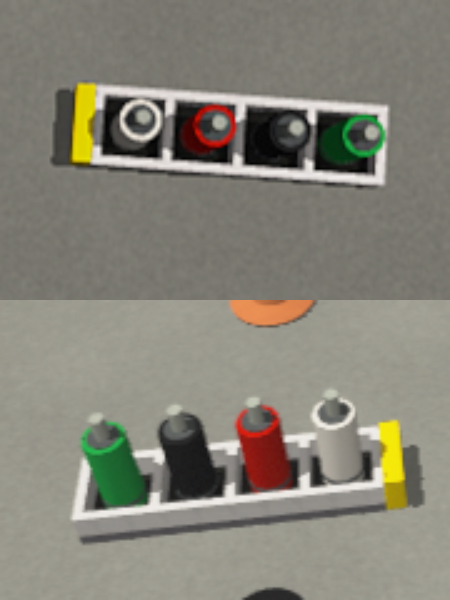

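All four stand upright in the rack, in the order white, red, black, green from the yellow end, within about 4 mm of the pocket centres. The arm is clear.

```bash
python3 -c "
from bench import ctrl
print(ctrl.finish_job())"
```

```text
the job is handed in; nothing more can be done
None
```

All four dampers stand upright in the rack in reversed order (white, red, black, green from the yellow end), within about 4 mm of their pocket centres by my measurements, and the job was handed in at about 46 s; no verdict came back.

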